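# Close the insulated drink jug

### The job

Close the open green drink jug for the club's meal table: take the black screw cap by its grip bar, set it level on the neck, and with light downward pressure turn it backward (anticlockwise from above) until it rides up and then drops at the thread start. Then screw it forward (clockwise) until it is fully home with its seal snug, without forcing or over-tightening it, and let go; leave the other things on the table where they are.

Things in the scene. Friction and masses are not known exactly. Their poses are not given: they have to be found in the camera images.
- cap: Loose black screw cap, thread side down. Skirt diameter 61, 25 high, knurled; on top a grip bar 46 long (cap x) by 14 thick (cap y) by 24 high, total height 49. Inside, three unmarked thread lugs 120 deg apart and, under the top, a soft seal that gives up to 2.8. About 80 g. Origin: centre of the skirt's lower edge; z up.
- cap_top (a point): Centre of the top face of the cap's grip bar, 49 above the cap's origin. The bar's flat sides reach 24 down from here to the cap's disc.
- jug: Open green insulated steel jug with a side handle on its +x side, reaching 110 from the axis. Diameter 124, shoulder tapering to the neck at 190 high. Full and heavy: it does not move. Origin: centre of its underside.
- neck: Steel neck of the open jug, 26 high, core diameter 42 with chamfered rim, right-hand outer thread of diameter 50 with three starts 120 deg apart (at an unknown angle), 24 of height per full turn. Cap slips on with 1.3 play all round. Side load on the cap makes it stick. Origin: on the axis at the neck's foot, 26 below the rim. Does not move.
- neck_rim (a point): Centre of the neck's rim, z up. Depth of the cap's origin below it: 2 if it stands on the rim, 6 to 14 when it lands on the thread, 6 riding on a thread start, 14 after the 8 mm drop. Turned about 135 deg forward of the drop, the seal is touched (20.6) and the next 40 deg squeeze it to 23.4, its stop. Closed well: 21 to 23.
- jug2: Steel jug of the same shape, closed with a grey cap; bystander; heavy, leave alone. Origin: centre of its underside.
- meal_a: Black meal bowl with clear lid, diameter 160, 57 high, lower of a stack of two; bystander; must stay where it is. Origin: centre of its underside.
- meal_b: The same meal bowl, upper of the stack; bystander; must stay where it is. Origin: centre of its underside.
- meal_c: The same meal bowl, alone; bystander; must stay where it is. Origin: centre of its underside.
- sanitizer: Clear hand-gel pump bottle, diameter 66, 190 high; bystander; must stay where it is. Origin: centre of its underside.
- cups: Stack of white paper cups, diameter 77, 124 high; bystander; must stay where it is. Origin: centre of its underside.
- tape: Yellow roll of tape lying flat, diameter 90, 24 high; bystander; must stay where it is. Origin: centre of its underside.
- marker: Green felt marker lying flat, 133 long along its x, 16 thick; bystander; must stay where it is. Origin: centre of its underside.

How it is judged:
By the outcome, as a careful person would: the job done as asked, in the order asked, and still so for the second after the job is handed in, with the robot touching nothing.
It also fails if it takes over 72 s, if anything falls off the work surface, if the arm or the gripper's body presses on something with over 40 N, if the wrist force passes 120 N, or if a joint passes its speed limit or range.

### The arm

A 6-joint arm with a two-finger parallel gripper is mounted at the origin on the work surface. World frame = base frame: x ahead of the robot, y to its left, z up, the work surface at z = 0. Lengths are in mm, angles in rad, forces in N, time in s.
With the tool pointing down it reaches from about 275 to 1000 mm from the base axis. Payload 8.4 kg.
Tool frame: the origin (TCP) lies between the finger pads; the fingertips stand r.finger_overhang ahead of it and the grasp point (between the pads) is the TCP (r.finger_overhang is the distance from the TCP to the fingertips, in mm); z points along the fingers, y is the line along which they close (so a half turn about z gives the same grasp; the last joint's range is limited). The gripper opens to 85 mm and grips with 20 to 120 N. Pads are 22 mm wide; open, the fingers measure 114 mm over their backs; the gripper's body (76 mm by 85 mm) begins 54 mm behind the grasp point. The pads swing forward as they close: fully open they stand 13 mm farther back than shut.
Start: joints at [-1.22, 0.353, 1.633, -0, 1.155, -0.002], TCP at [215.953, -586.509, 250.281] pointing down, gripper open.
Joint ranges: [-2.63, 2.63], [-0.92, 2.1], [0.06, 2.66], [-1.3, 4.44], [0, 2.69], [-3.02, 3.02]. Speed limits (rad/s): [2.22, 2.22, 2.79, 3.14, 3.14, 3.14].

### API

Orientations are given as [roll, pitch, yaw] about the fixed x, y, z axes, in that order (R = Rz(yaw) Ry(pitch) Rx(roll)).
In Python, from rig import r, cams, sign_off gives the robot as it stands.
- The arm moves only by the shell command python3 -m crank 'ROWS' [FORCE]. ROWS is JSON, a list of rows, each a list of 7 numbers: the shift along the tool's x, y, z in m, then the turn, a rotation vector about the tool's x, y, z in rad, then the closure, from 0 (fully open) to 1 (shut). In form: [[dx, dy, dz, ax, ay, az, gripper], ...]. A call has 1 to 5 rows; each row is the pose to reach, as a shift and turn from the pose commanded when the call began, along the tool's axes at that moment; what a row does not reach only later rows make up. A row lasts 1/10 s, in which the tool goes at most 50 mm and 8.59 degrees, less where a joint would pass 70% of its speed; a pose out of reach is approached as far as the arm can. A call with a gripper value outside its range is refused whole. The fingers move at their own pace and stop on an object; FORCE is the grip in N (left out, the last holds). Time passes only in rows, so rows that repeat a pose let the fingers close. It gives the time, the measured TCP pose, the force, the opening and the grip force at its end, in the units of the state.
- r.sense(): the state, without advancing time (a new reading comes with each control period).
- cams.grab_frame(name): name is "side" or "top"; returns a dict with "image" (420x560x3 uint8, red, green, blue), "fx", "fy", "cx", "cy" (pixels), "D" ([k1, k2, p1, p2, k3] as OpenCV has them; the pictures are not rectified), "position" and "orientation" of the camera in the world. Camera axes: x right, y down, z forward; pixel columns grow to the right and rows downward; lengths in mm; the calibration is good to about 2 mm. A picture is of the moment at which its call begins. There is no depth.
- sign_off(): hands the job in; it is judged then, once.
The state is a dict: "clock": time; "qpos": joint angles; "qvel": joint speeds; "joint_efforts": joint torques, N m; "eef_pos": TCP position; "tcp_rot": TCP orientation; "contact_force": force on the tool from outside, world axes, zero at the start; "wrist_torque": the same for the moment, N m; "opening": opening from 0.0 (shut) to 1.0 (fully open); "grasp_force": force on a finger pad.
Only numpy, scipy, OpenCV 4.12 (cv2) and the standard library are available. Lean on these libraries where they do the work, as an engineer would, in place of code of your own. Each camera call takes 0.05 s, during which the arm holds its last target. There are 200 camera calls.

## Working session

There is one attempt and no reset: what is moved stays moved. The work goes in short steps, Python scripts to look and compute and a shell command to move; the robot and the scene stay as the last step left them, time stands still between calls to the robot, and variables do not carry over. Pictures are saved under pics/ and viewed, at most 10 in all, crops included, and the job is handed in when it is done.

```bash
mkdir -p pics
python3 - <<'E'
from rig import r,cams
import cv2
print(r.finger_overhang, r.sense())
for n in("side","top"):
    f=cams.grab_frame(n); cv2.imwrite(f"pics/{n}0.png",f["image"][:,:,::-1])
    print(n,{k:v for k,v in f.items() if k!="image"})
E
```

```text
19.0 {'clock': 0.0, 'qpos': array([-1.22040377e+00,  3.53639562e-01,  1.63415672e+00,  1.29972433e-05,
        1.15519745e+00, -2.38223460e-03]), 'qvel': array([ 7.05742959e-04, -5.06834328e-04,  1.68901651e-04, -1.07154215e-03,
       -5.81361657e-04,  8.21826498e-05]), 'joint_efforts': array([-6.74150033e-04, -6.05266142e+01, -3.42068052e+01, -2.12743163e-05,
        9.38176032e-03,  8.10760184e-05]), 'eef_pos': array([ 215.79498454, -586.07228965,  249.55736446]), 'tcp_rot': array([-3.14019161e+00, -1.52211329e-05,  3.52769528e-01]), 'contact_force': array([-0.12526939, -0.19201844, -0.05089432]), 'wrist_torque': array([0.009343  , 0.02599562, 0.04408617]), 'grasp_force': 0.0, 'opening': 0.9977446792946756}
side {'fx': 446.42985249909424, 'fy': 446.42985249909424, 'cx': 283.40719823311355, 'cy': 214.03457425389436, 'D': array([-0.03026412,  0.        ,  0.        ,  0.        ,  0.        ]), 'position': array([-215.63510104,  983.1626297 , 1178.26720527]), 'orientation': array([-2.23526652,  0.01032299, -2.49764782])}
top {'fx': 454.5519289302399, 'fy': 454.5519289302399, 'cx': 276.998934908738, 'cy': 203.50568433316428, 'D': array([-0.12551136,  0.        ,  0.        ,  0.        ,  0.        ]), 'position': array([ 419.80291777,  -10.03900149, 1433.44849509]), 'orientation': array([-3.04123557, -0.02085581, -1.59257594])}
```

View pics/side0.png

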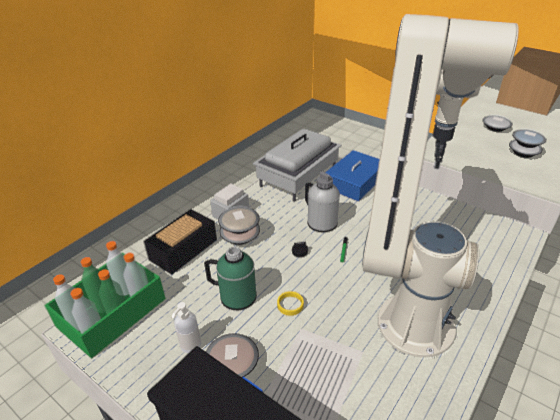

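View pics/top0.png

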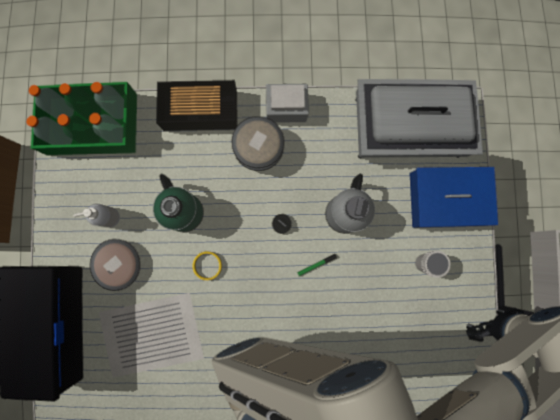

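Top view: the cap is at (282,224), the open neck at (171,206) and the arm at lower right. Side view: the cap is at (300,249) and the neck rim at (234,254). Next I'll enlarge these spots.

```bash
cat > h.py <<'E'
import cv2,numpy as np
from scipy.spatial.transform import Rotation as R
from rig import r,cams
def cam(f):
    K=np.array([[f["fx"],0,f["cx"]],[0,f["fy"],f["cy"]],[0,0,1]]);Rc=R.from_euler("xyz",f["orientation"]).as_matrix()
    return K,np.array(f["D"]),Rc,np.array(f["position"])
def ray(f,p):
    K,D,Rc,c=cam(f);u=cv2.undistortPoints(np.array([[p]],float),K,D)[0,0]
    return c,Rc@np.array([u[0],u[1],1])
def onz(f,p,z):
    c,d=ray(f,p);return c+d*(z-c[2])/d[2]
def proj(f,X):
    K,D,Rc,c=cam(f);rv=cv2.Rodrigues(Rc.T)[0]
    return cv2.projectPoints(np.array([X],float),rv,-Rc.T@c,K,D)[0][0,0]
def tri(f,p,g,q):
    a,d=ray(f,p);b,e=ray(g,q)
    s=np.linalg.lstsq(np.c_[d,-e],b-a,rcond=None)[0];P,Q=a+s[0]*d,b+s[1]*e
    return (P+Q)/2,np.linalg.norm(P-Q)
def crop(f,u,v,w=16,s=15):
    return cv2.resize(f["image"][v-w:v+w,u-w:u+w,::-1],None,fx=s,fy=s,interpolation=cv2.INTER_CUBIC)
E
python3 - <<'E'
from h import *
T=cams.grab_frame("top");S=cams.grab_frame("side")
a=lambda f,u,v:crop(f,u,v,18,8)
m=np.vstack([np.hstack([a(T,282,224),a(T,171,206)]),np.hstack([a(S,300,249),a(S,234,254)])])
cv2.imwrite("pics/c.png",m)
print(onz(T,(282,224),49),tri(T,(171,206),S,(234,254)))
E
```

```text
[495.48017981 -55.82997087  49.        ] (array([542.56801016, 251.07368665, 202.87796711]), np.float64(1.3612060447916927))
```

View pics/c.png

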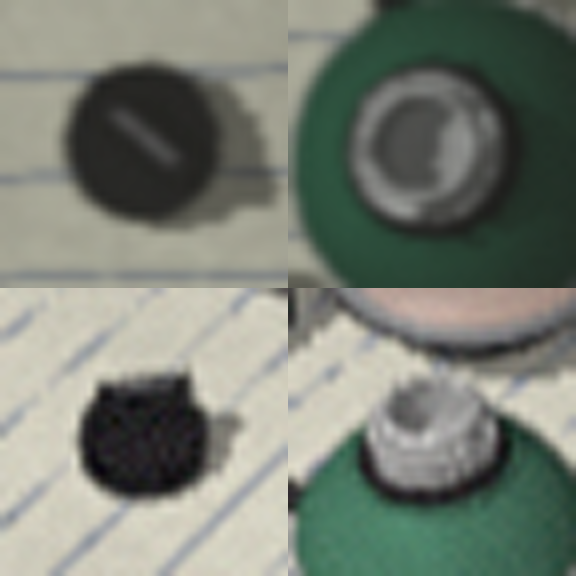

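The enlarged crops show the cap's bar running from (278,220) to (286,226) in the top view, about 39° in the image. The neck rim is centred near (169.6,206.4) in top and (234,251) in side. I'll fit both by projecting their models back onto the images.

```bash
cat > m.py <<'E'
from h import *
T=cams.grab_frame("top");S=cams.grab_frame("side")
px=lambda u,v,x,y:(u-18+(x+.5)/8-.5,v-18+(y+.5)/8-.5)
t=px(171,206,133,147);s=px(234,254,144,120)
print("rim tri",tri(T,t,S,s),"z216",onz(T,t,216),onz(S,s,216))
t2=px(282,224,144,136);s2=px(300,249,144,93)
print("cap tri",tri(T,t2,S,s2),"z49",onz(T,t2,49),onz(S,s2,49), "skirt",onz(T,px(282,224,142,142),22))
a=onz(T,px(282,224,112,110),49);b=onz(T,px(282,224,175,162),49)
print("bar T yaw",np.arctan2(*(b-a)[1::-1]),np.linalg.norm(b-a))
a=onz(S,px(300,249,98,97),49);b=onz(S,px(300,249,190,87),49)
print("bar S yaw",np.arctan2(*(b-a)[1::-1]),np.linalg.norm(b-a))
E
cat > ov.py <<'E'
from m import *
import sys
rx,ry,cx,cy,yaw=map(float,sys.argv[1:6])
def circ(c,d,z):
    q=np.linspace(0,2*np.pi,60);return [(c[0]+d/2*np.cos(k),c[1]+d/2*np.sin(k),z) for k in q]
def box(z):
    o=[];c,s=np.cos(yaw),np.sin(yaw)
    for x,y in((23,7),(-23,7),(-23,-7),(23,-7),(23,7)):o.append((cx+c*x-s*y,cy+s*x+c*y,z))
    return o
rows=[]
for f,(u,v),(U,V) in((T,(282,224),(171,206)),(S,(300,249),(234,254))):
    ims=[]
    for (u0,v0),cs in (((u,v),[(circ((cx,cy),61,25),(0,255,0)),(circ((cx,cy),61,0),(255,255,0)),(box(49),(0,0,255))]),((U,V),[(circ((rx,ry),42,216),(0,0,255)),(circ((rx,ry),50,190),(255,255,0))])):
        im=crop(f,u0,v0,18,8).copy()
        for c,col in cs:
            p=np.array([((proj(f,X)-(u0-18,v0-18))+.5)*8-.5 for X in c]);cv2.polylines(im,[p.round().astype(np.int32)],False,col,1)
        ims.append(im)
    rows.append(np.hstack(ims))
cv2.imwrite(sys.argv[6],np.vstack(rows))
E
python3 ov.py 541 254 493 -54 -2.2 pics/ov1.png
```

```text
rim tri (array([541.24920776, 252.51909625, 219.53019737]), np.float64(1.5335164661549752)) z216 [540.97179184 252.81456547 216.        ] [544.77441806 250.14549583 216.        ]
cap tri (array([500.16013604, -53.89528857,  56.57905256]), np.float64(1.6742912085320014)) z49 [499.89594822 -54.59502133  49.        ] [505.71916716 -60.46684363  49.        ] skirt [499.13966861 -54.63351537  22.        ]
bar T yaw -2.2827136468302136 31.140779311037342
bar S yaw -2.3480359484694278 44.337239471950404
```

```bash
python3 ov.py 542 252 500.5 -55 -2.31 pics/ov2.png
```

```text
rim tri (array([541.24920776, 252.51909625, 219.53019737]), np.float64(1.5335164661549752)) z216 [540.97179184 252.81456547 216.        ] [544.77441806 250.14549583 216.        ]
cap tri (array([500.16013604, -53.89528857,  56.57905256]), np.float64(1.6742912085320014)) z49 [499.89594822 -54.59502133  49.        ] [505.71916716 -60.46684363  49.        ] skirt [499.13966861 -54.63351537  22.        ]
bar T yaw -2.2827136468302136 31.140779311037342
bar S yaw -2.3480359484694278 44.337239471950404
```

View pics/ov2.png

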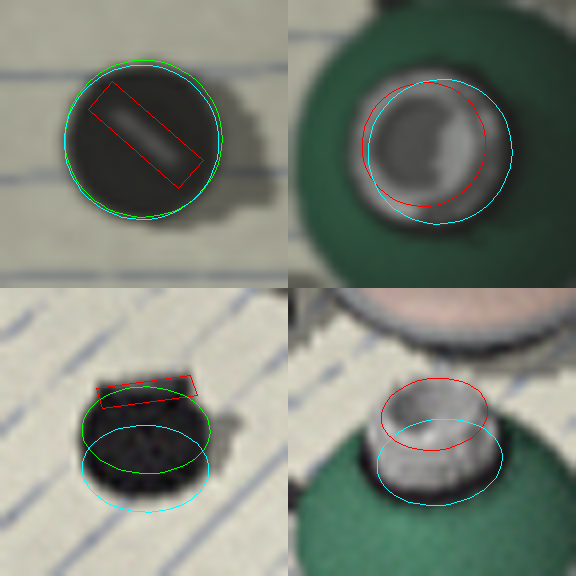

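The overlay matches the top view to within about 1 mm. The side view sits about 1.5 px high for both objects, which looks like a shared calibration bias. I'll use cap (500,-55) with bar yaw 0.83, and rim (541.5,252.5,216).

```bash
cat > g.py <<'E'
import sys,numpy as np
from scipy.spatial.transform import Rotation as R
from rig import r
# usage: g.py x y z yaw -> shift in m and rotvec in tool axes, from the measured pose
s=r.sense();A=R.from_euler("xyz",s["tcp_rot"])
a=list(map(float,sys.argv[1:]))
B=R.from_euler("xyz",[np.pi,0,a[3]])
print("go",np.round(A.inv().apply(np.array(a[:3])-s["eef_pos"])/1000,4),np.round((A.inv()*B).as_rotvec(),3),"at",s["eef_pos"].round(1),s["tcp_rot"].round(3),"q1,5,6",s["qpos"][[0,4,5]].round(2),"F",s["contact_force"].round(1),"op",round(s["opening"],3),s["grasp_force"])
E
python3 g.py 500 -55 120 0.83
```

```text
go [ 0.4502 -0.4006  0.1303] [-0.    -0.    -0.477] at [ 216.  -586.5  250.2] [-3.141 -0.     0.353] q1,5,6 [-1.22  1.16 -0.  ] F [ 0.1 -0.4  0.3] op 0.997 0.0
```

```bash
python3 -m crank '[[0,0,-0.05,0,0,0,0],[0.03,0,-0.09,0,0,0,0],[0.07,-0.02,-0.09,0,0,0,0],[0.105,-0.055,-0.09,0,0,-0.1,0],[0.14,-0.09,-0.09,0,0,-0.2,0]]'
python3 -m crank '[[0.03,-0.035,0,0,0,-0.1,0],[0.06,-0.07,0,0,0,-0.2,0],[0.09,-0.105,0,0,0,-0.27,0],[0.12,-0.14,0,0,0,-0.27,0],[0.15,-0.175,0,0,0,-0.27,0]]'
python3 g.py 500 -55 120 0.83
```

```text
clock: 0.9
eef_pos: [316.9, -452.3, 340.4]
tcp_rot: [3.141, -0.0, 0.556]
contact_force: [0.9, 0.5, 0.3]
opening: 1.0
grasp_force: 0.0
clock: 1.4
eef_pos: [351.8, -224.2, 340.4]
tcp_rot: [3.141, -0.0, 0.822]
contact_force: [0.9, -0.2, -0.3]
opening: 1.001
grasp_force: 0.0
go [ 0.2248 -0.0067  0.2205] [ 0.001 -0.    -0.008] at [ 351.8 -224.2  340.4] [ 3.141 -0.     0.822] q1,5,6 [-0.57  1.28  0.18] F [ 0.9 -0.2 -0.3] op 1.001 0.0
```

```bash
python3 -m crank '[[0.045,0,0,0,0,0,0],[0.09,-0.002,0.03,0,0,0,0],[0.135,-0.004,0.07,0,0,0,0.3],[0.18,-0.006,0.11,0,0,0,0.5],[0.224,-0.007,0.15,0,0,-0.008,0.5]]'
python3 -m crank '[[0,0,0.04,0,0,0,0.5],[0,0,0.08,0,0,0,0.5],[0,0,0.08,0,0,0,0.5]]'
python3 g.py 500 -55 60 0.83
python3 - <<'E'
from h import *
T=cams.grab_frame("top");S=cams.grab_frame("side")
cv2.imwrite("pics/d.png",np.hstack([crop(T,282,224,24,8),crop(S,300,249,24,8)]))
E
```

```text
clock: 1.9
eef_pos: [483.6, -74.5, 212.3]
tcp_rot: [3.14, -0.001, 0.831]
contact_force: [0.3, -1.6, 0.3]
opening: 0.513
grasp_force: 0.0
clock: 2.2
eef_pos: [479.3, -75.1, 129.0]
tcp_rot: [-3.134, 0.005, 0.832]
contact_force: [-0.6, 0.6, -0.4]
opening: 0.498
grasp_force: 0.0
go [0.0292 0.0022 0.0688] [-0.007  0.005  0.002] at [479.3 -75.1 129. ] [-3.134  0.005  0.832] q1,5,6 [-0.16  0.82  0.58] F [-0.6  0.6 -0.4] op 0.498 0.0
```

View pics/d.png

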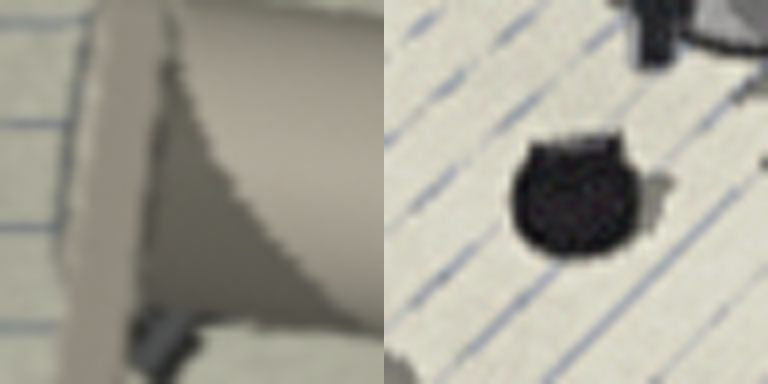

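The arm covers the cap in the top view. In the side view the cap is untouched at (300,249), with the gripper still up and to the right.

```bash
python3 -m crank '[[0.029,0.002,0,0,0,0,0.5],[0.029,0.002,0.02,0,0,0,0.5],[0.029,0.002,0.05,0,0,0,0.5],[0.029,0.002,0.05,0,0,0,0.5],[0.029,0.002,0.05,0,0,0,0.5]]'
python3 g.py 500 -55 49 0.83
python3 - <<'E'
from h import *
S=cams.grab_frame("side")
cv2.imwrite("pics/e.png",crop(S,304,240,24,12))
s=r.sense();A=R.from_euler("xyz",s["tcp_rot"])
print("tip px in crop",[((proj(S,s["eef_pos"]+A.apply([0,0,19]))-(280,216))+.5)*12-.5])
E
```

```text
clock: 2.8
eef_pos: [504.5, -56.3, 85.0]
tcp_rot: [3.14, -0.001, 0.83]
contact_force: [-1.0, -0.1, 0.2]
opening: 0.498
grasp_force: 0.0
go [-0.0021 -0.0043  0.036 ] [ 0.001 -0.001  0.   ] at [504.5 -56.3  85. ] [ 3.14e+00 -1.00e-03  8.30e-01] q1,5,6 [-0.11  0.73  0.63] F [-1.  -0.1  0.2] op 0.498 0.0
tip px in crop [array([235.398025  , 286.45738506])]
```

View pics/e.png

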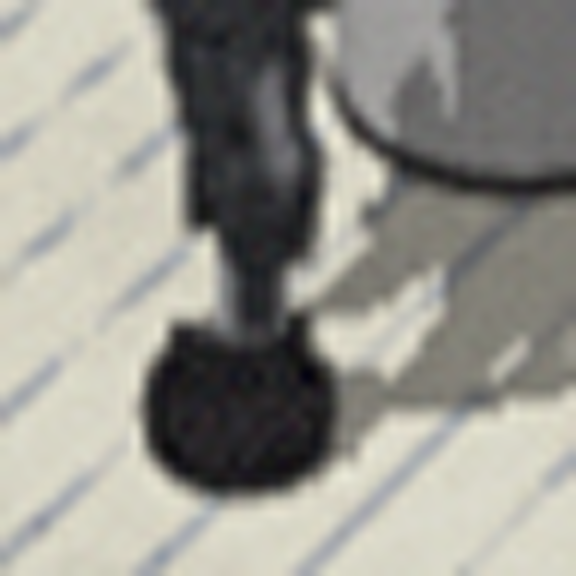

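Side crop: the near finger is centred at x≈255 over a bar centred at x≈240. That fits the expected perspective shift of 20 px to within about 1 mm, so I'll go down and grip.

```bash
python3 -m crank '[[-0.001,-0.003,0.02,0,0,0,0.5],[-0.001,-0.003,0.037,0,0,0,0.5],[-0.001,-0.003,0.037,0,0,0,0.5]]' 60
python3 -m crank '[[0,0,0,0,0,0,1],[0,0,0,0,0,0,1],[0,0,0,0,0,0,1],[0,0,0,0,0,0,1],[0,0,0,0,0,0,1]]' 60
python3 g.py 501 -55 48 0.83
```

```text
clock: 3.15
eef_pos: [500.7, -54.9, 46.5]
tcp_rot: [-3.141, 0.0, 0.83]
contact_force: [0.1, -0.4, 0.6]
opening: 0.5
grasp_force: 0.0
clock: 3.65
eef_pos: [501.9, -54.9, 47.8]
tcp_rot: [3.139, -0.001, 0.831]
contact_force: [-1.7, -1.0, 7.1]
opening: 0.146
grasp_force: 59.0
go [-0.0007 -0.0006 -0.0002] [ 0.002 -0.001  0.001] at [501.9 -54.9  47.8] [ 3.139e+00 -1.000e-03  8.310e-01] q1,5,6 [-0.11  0.64  0.63] F [-1.7 -1.   7.1] op 0.146 59.02979850769043
```

Gripped at 59 N, opening 0.146 (12–14 mm), which matches the bar. Lifting and carrying it over the neck, turning to put joint 6 mid-range.

```bash
python3 -m crank '[[0,0,-0.03,0,0,0,1],[0,0,-0.075,0,0,0,1],[0,0,-0.12,0,0,-0.1,1],[0,0,-0.165,0,0,-0.2,1],[0.02,-0.014,-0.205,0,0,-0.32,1]]' 
python3 -m crank '[[0.014,-0.027,-0.03,0,0,-0.12,1],[0.026,-0.055,-0.06,0,0,-0.24,1],[0.04,-0.084,-0.075,0,0,-0.36,1],[0.053,-0.112,-0.075,0,0,-0.48,1],[0.053,-0.112,-0.075,0,0,-0.48,1]]'
python3 g.py 541.5 252.5 330 2.1
```

```text
clock: 4.15
eef_pos: [503.9, -31.8, 254.7]
tcp_rot: [3.139, -0.0, 1.153]
contact_force: [1.2, -0.1, -1.3]
opening: 0.148
grasp_force: 59.0
clock: 4.65
eef_pos: [421.2, 65.4, 327.7]
tcp_rot: [3.14, -0.001, 1.636]
contact_force: [-0.2, -0.7, -0.8]
opening: 0.147
grasp_force: 59.0
go [ 0.1789  0.1323 -0.0019] [ 0.002 -0.001 -0.464] at [421.2  65.4 327.7] [ 3.140e+00 -1.000e-03  1.636e+00] q1,5,6 [0.15 1.25 0.08] F [-0.2 -0.7 -0.8] op 0.147 59.0204644203186
```

```bash
python3 -m crank '[[0.035,0.026,0,0,0,-0.12,1],[0.075,0.056,0,0,0,-0.24,1],[0.115,0.086,0,0,0,-0.36,1],[0.15,0.112,0,0,0,-0.464,1],[0.179,0.132,0,0.002,-0.001,-0.464,1]]'
python3 -m crank '[[0,0,0,0,0,0,1],[0,0,0,0,0,0,1]]'
python3 g.py 541.5 252.5 285 2.1
python3 - <<'E'
from h import *
T=cams.grab_frame("top");S=cams.grab_frame("side")
cv2.imwrite("pics/f.png",np.hstack([crop(T,171,206,25,8),crop(S,234,240,25,8)]))
E
```

```text
clock: 5.15
eef_pos: [545.8, 251.9, 326.4]
tcp_rot: [-3.14, 0.001, 2.098]
contact_force: [1.2, -0.1, -0.5]
opening: 0.146
grasp_force: 59.0
clock: 5.35
eef_pos: [544.3, 250.0, 325.8]
tcp_rot: [-3.138, 0.001, 2.095]
contact_force: [-0.6, -0.2, -0.8]
opening: 0.151
grasp_force: 59.1
go [ 0.0036 -0.001   0.0408] [-0.003  0.001 -0.005] at [544.3 250.  325.8] [-3.138e+00  1.000e-03  2.095e+00] q1,5,6 [ 0.43  1.29 -0.09] F [-0.6 -0.2 -0.8] op 0.151 59.08084809780121
```

View pics/f.png

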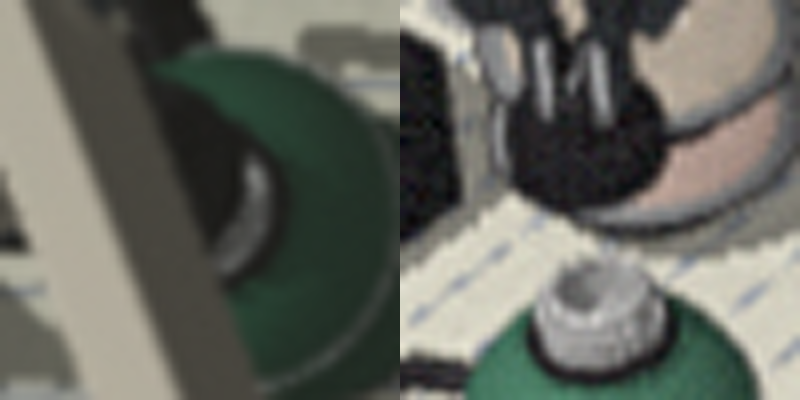

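The side crop shows the cap held level above the neck, with the skirt spanning x 507–665 (centre 586) and the neck spanning x 533–667. The top view is mostly covered by the arm. Next I'll compare these positions with the projection.

Run:
```python
from h import *
T=cams.grab_frame("top");S=cams.grab_frame("side")
q=lambda f,X,o:((proj(f,X)-np.array(o))+.5)*8-.5
o=(209,215)
s=r.sense()["eef_pos"];c=s-[0,0,47.8]
ring=lambda c,d,z:np.array([q(S,(c[0]+d/2*np.cos(a),c[1]+d/2*np.sin(a),z),o) for a in np.linspace(0,6.28,90)])
L=np.vstack([ring(c,61,c[2]),ring(c,61,c[2]+25)]);print("cap pred",L.min(0)+[400,0],L.max(0)+[400,0])
L=ring((541.5,252.5),42,216);print("rim pred",L.min(0)+[400,0],L.max(0)+[400,0])
L=ring((541.5,252.5),50,203);print("thr pred",L.min(0)+[400,0],L.max(0)+[400,0])
print("mm/px right",q(S,(541.5-8.2,252.5-5.7,216),o)-q(S,(541.5,252.5,216),o))
```

```text
cap pred [505.20446295  67.31111454] [669.92843925 220.18229797]
rim pred [548.9802776 258.8111416] [655.33787592 331.2310486 ]
thr pred [541.78133439 276.02171092] [667.67688761 362.4101393 ]
mm/px right [25.11272415  0.45078204]
```

Prediction and picture agree to under 1 mm laterally for both, so I'll go down at (541.5,252.5). TCP should be about 262 if the cap stands on the rim and 250–258 if it lands on the thread.

```bash
python3 -m crank '[[0.0036,-0.001,0.02,0,0,0,1],[0.0036,-0.001,0.04,-0.003,0.001,0,1],[0.0036,-0.001,0.055,-0.003,0.001,0,1],[0.0036,-0.001,0.055,-0.003,0.001,0,1],[0.0036,-0.001,0.055,-0.003,0.001,0,1]]'
python3 g.py 541.5 252.5 262 2.1
```

```text
clock: 6.05
eef_pos: [541.6, 252.4, 271.5]
tcp_rot: [3.141, -0.0, 2.094]
contact_force: [1.0, -0.0, -0.4]
opening: 0.15
grasp_force: 59.1
go [ 0.0001 -0.0001  0.0095] [ 0.001 -0.    -0.006] at [541.6 252.4 271.5] [ 3.141 -0.     2.094] q1,5,6 [ 0.43  1.18 -0.09] F [ 1.  -0.  -0.4] op 0.15 59.081740379333496
```

```bash
python3 -m crank '[[0,0,0.005,0,0,0,1],[0,0,0.009,0,0,0,1],[0,0,0.011,0,0,0,1],[0,0,0.011,0,0,0,1]]'; python3 -m crank '[[0,0,0.002,0,0,0,1],[0,0,0.003,0,0,0,1],[0,0,0.003,0,0,0,1]]';python3 -m crank '[[0,0,0.002,0,0,0,1],[0,0,0.002,0,0,0,1]]'
```

```text
clock: 6.45
eef_pos: [541.7, 252.8, 260.0]
tcp_rot: [3.14, -0.0, 2.095]
contact_force: [0.5, -1.1, -1.0]
opening: 0.144
grasp_force: 59.1
clock: 6.75
eef_pos: [542.1, 253.0, 257.3]
tcp_rot: [3.139, -0.0, 2.095]
contact_force: [2.2, 0.0, -0.4]
opening: 0.145
grasp_force: 59.2
clock: 6.95
eef_pos: [542.3, 253.0, 255.2]
tcp_rot: [3.139, -0.0, 2.095]
contact_force: [5.2, 1.5, -1.8]
opening: 0.145
grasp_force: 59.0
```

It has slipped over the rim (TCP 255). A 5 N side load in +x suggests easing 1 mm that way before continuing down.

```bash
python3 -m crank '[[0,0.001,0,0,0,0,1],[0,0.001,0.001,0,0,0,1],[0,0.001,0.002,0,0,0,1]]'; python3 -m crank '[[0,0,0.001,0,0,0,1],[0,0,0.002,0,0,0,1]]'
```

```text
clock: 7.25
eef_pos: [542.7, 253.2, 253.6]
tcp_rot: [3.14, -0.0, 2.095]
contact_force: [0.4, -2.2, 12.1]
opening: 0.145
grasp_force: 60.9
clock: 7.45
eef_pos: [542.8, 253.3, 253.5]
tcp_rot: [3.139, -0.0, 2.095]
contact_force: [-4.0, -3.1, 26.3]
opening: 0.147
grasp_force: 62.8
```

Landed on the thread at depth ≈10.4 with 26 N. I'll ease off to about 10 N and turn backward, following the ramp up (0.53 mm per 0.14 rad).

```bash
python3 -m crank '[[0,0,-0.002,0,0,0,1],[0,0,-0.0025,0,0,-0.1,1],[0,0,-0.003,0,0,-0.23,1],[0,0,-0.0035,0,0,-0.36,1],[0,0,-0.0037,0,0,-0.42,1]]'; python3 g.py 542.7 253.2 260 2.1
```

```text
clock: 7.95
eef_pos: [542.6, 253.0, 255.3]
tcp_rot: [3.14, 0.001, 2.519]
contact_force: [2.9, -2.0, 5.5]
opening: 0.15
grasp_force: 60.0
go [ 0.      0.0003 -0.0047] [0.001 0.    0.419] at [542.6 253.  255.3] [3.140e+00 1.000e-03 2.519e+00] q1,5,6 [ 0.43  1.15 -0.51] F [ 2.9 -2.   5.5] op 0.15 60.013325214385986
```

```bash
python3 -m crank '[[0,0,0.0003,0,0,-0.13,1],[0,0,-0.0002,0,0,-0.26,1],[0,0,-0.0007,0,0,-0.39,1],[0,0,-0.0009,0,0,-0.45,1]]'; python3 -m crank '[[0,0,-0.0003,0,0,-0.1,1],[0,0,-0.0007,0,0,-0.2,1]]'
```

```text
clock: 8.35
eef_pos: [542.6, 252.8, 256.9]
tcp_rot: [3.141, 0.001, 2.969]
contact_force: [0.8, -3.5, 10.7]
opening: 0.149
grasp_force: 60.8
clock: 8.55
eef_pos: [541.8, 252.5, 257.1]
tcp_rot: [-3.141, -0.001, -3.115]
contact_force: [-1.3, -4.9, 5.2]
opening: 0.155
grasp_force: 60.1
```

```bash
for i in 1; do python3 -m crank '[[0,0,0,0,0,-0.1,1],[0,0,-0.0002,0,0,-0.15,1]]'; done; python3 -m crank '[[0,0,0,0,0,-0.1,1],[0,0,0,0,0,-0.1,1]]'
```

```text
clock: 8.75
eef_pos: [541.9, 252.3, 256.2]
tcp_rot: [-3.141, -0.001, -2.965]
contact_force: [2.4, -3.3, -0.4]
opening: 0.148
grasp_force: 59.3
clock: 8.95
eef_pos: [542.1, 252.5, 256.1]
tcp_rot: [-3.141, -0.001, -2.867]
contact_force: [3.0, -3.5, -1.3]
opening: 0.148
grasp_force: 59.2
```

The force fell to zero near yaw 3.25, so that is the drop. Lowering to follow the cap down; TCP should land around 250.

```bash
python3 -m crank '[[0,0,0.002,0,0,0,1],[0,0,0.004,0,0,0,1],[0,0,0.005,0,0,0,1],[0,0,0.005,0,0,0,1]]'; python3 -m crank '[[0,0,0.001,0,0,0,1],[0,0,0.0015,0,0,0,1],[0,0,0.0015,0,0,0,1]]'; python3 g.py 542.5 253 250 3.3
```

```text
clock: 9.35
eef_pos: [542.5, 252.6, 251.4]
tcp_rot: [-3.141, 0.0, -2.871]
contact_force: [3.2, -5.5, 2.1]
opening: 0.147
grasp_force: 59.6
clock: 9.65
eef_pos: [542.6, 252.5, 250.7]
tcp_rot: [-3.141, 0.001, -2.871]
contact_force: [1.1, -7.1, 7.3]
opening: 0.15
grasp_force: 60.4
go [-0.0001  0.0005  0.0007] [-0.001  0.001  0.112] at [542.6 252.5 250.7] [-3.141e+00  1.000e-03 -2.871e+00] q1,5,6 [ 0.43  1.14 -1.41] F [ 1.1 -7.1  7.3] op 0.15 60.42252838611603
```

Dropped to depth ≈13.1, as expected for the thread start. Now screwing forward at 3.8 mm/rad, first easing the side load.

```bash
python3 -m crank '[[0,-0.0007,-0.0003,0,0,0,1],[0,-0.0007,0.0002,0,0,0.14,1],[0,-0.0007,0.0007,0,0,0.28,1],[0,-0.0007,0.0012,0,0,0.42,1],[0,-0.0007,0.0018,0,0,0.56,1]]'; python3 g.py 542.5 253 243.2 1.5
```

```text
clock: 10.15
eef_pos: [542.7, 252.7, 248.6]
tcp_rot: [3.14, 0.001, 2.847]
contact_force: [1.5, -2.0, 4.9]
opening: 0.148
grasp_force: 59.9
go [0.0003 0.0002 0.0054] [ 2.000e-03 -1.000e-03  1.347e+00] at [542.7 252.7 248.6] [3.140e+00 1.000e-03 2.847e+00] q1,5,6 [ 0.43  1.13 -0.84] F [ 1.5 -2.   4.9] op 0.148 59.93995428085327
```

```bash
python3 -m crank '[[0,0,0.0005,0,0,0.14,1],[0,0,0.001,0,0,0.28,1],[0,0,0.0016,0,0,0.42,1],[0,0,0.0021,0,0,0.56,1],[0,0,0.0027,0,0,0.7,1]]'; python3 g.py 542.5 253 243.2 1.5
python3 - <<'E'
from rig import r
print(r.sense()["wrist_torque"])
E
```

```text
clock: 10.65
eef_pos: [543.0, 253.1, 246.0]
tcp_rot: [3.139, -0.001, 2.147]
contact_force: [4.2, 0.0, 3.6]
opening: 0.148
grasp_force: 59.8
go [ 0.0002 -0.0004  0.0028] [ 0.002 -0.002  0.647] at [543.  253.1 246. ] [ 3.139e+00 -1.000e-03  2.147e+00] q1,5,6 [ 0.43  1.13 -0.14] F [4.2 0.  3.6] op 0.148 59.784788489341736
[-0.08249921 -0.63485472  0.08017451]
```

```bash
python3 -m crank '[[0,0.0005,0.0005,0,0,0.14,1],[0,0.0005,0.001,0,0,0.28,1],[0,0.0005,0.0016,0,0,0.42,1],[0,0.0005,0.0021,0,0,0.56,1],[0,0.0005,0.0026,0,0,0.68,1]]'; python3 g.py 542.5 253 242 1.1
python3 - <<'E'
from rig import r
print(r.sense()["wrist_torque"])
E
```

```text
clock: 11.15
eef_pos: [543.7, 253.3, 243.4]
tcp_rot: [3.14, -0.002, 1.467]
contact_force: [3.9, -1.4, 2.3]
opening: 0.147
grasp_force: 59.7
go [-0.0004 -0.0011  0.0014] [ 0.002 -0.002  0.367] at [543.7 253.3 243.4] [ 3.140e+00 -2.000e-03  1.467e+00] q1,5,6 [0.43 1.12 0.54] F [ 3.9 -1.4  2.3] op 0.147 59.69367742538452
[-0.19667337 -0.89136947  0.15324026]
```

```bash
t(){ python3 -c 'from rig import r;print(r.sense()["wrist_torque"])'; }
python3 -m crank '[[0,0,0.0004,0,0,0.1,1],[0,0,0.0008,0,0,0.2,1],[0,0,0.0008,0,0,0.2,1]]';t; python3 -m crank '[[0,0,0.0004,0,0,0.1,1],[0,0,0.0007,0,0,0.18,1],[0,0,0.0007,0,0,0.18,1]]';t
```

```text
clock: 11.45
eef_pos: [543.8, 253.2, 242.8]
tcp_rot: [3.14, -0.002, 1.272]
contact_force: [5.4, -2.3, 4.1]
opening: 0.148
grasp_force: 59.9
[-0.33918706 -0.94096998 -0.13816632]
clock: 11.75
eef_pos: [544.0, 253.2, 242.5]
tcp_rot: [3.14, -0.003, 1.094]
contact_force: [4.7, -1.3, 7.9]
opening: 0.151
grasp_force: 60.3
[-0.45890663 -0.77149703 -0.09679055]
```

Rotation since the drop is only about 124°, so the cap is pressing on the seal within the thread's play. It still needs about 30° more for the thread to hold it at depth 22.

```bash
t(){ python3 -c 'from rig import r;print(r.sense()["wrist_torque"])'; }
python3 -m crank '[[0,0,0,0,0,0.1,1],[0,0,0.0002,0,0,0.2,1],[0,0,0.0002,0,0,0.27,1],[0,0,0.0002,0,0,0.27,1]]';t; python3 -m crank '[[0,0,0.0002,0,0,0.1,1],[0,0,0.0004,0,0,0.2,1],[0,0,0.0004,0,0,0.2,1]]';t
```

```text
clock: 12.15
eef_pos: [544.3, 253.2, 242.5]
tcp_rot: [3.14, -0.004, 0.824]
contact_force: [5.7, -1.7, 7.7]
opening: 0.146
grasp_force: 60.3
[-0.43574226 -1.02346558  0.01035551]
clock: 12.45
eef_pos: [544.4, 253.0, 241.8]
tcp_rot: [3.141, -0.004, 0.624]
contact_force: [6.1, -1.7, 6.6]
opening: 0.15
grasp_force: 60.0
[-0.46128252 -1.19645869  0.00551089]
```

Depth is 22.0 at about 151° past the drop. As a check I'll take the down pressure off and see whether the thread holds the cap.

```bash
t(){ python3 -c 'from rig import r;print(r.sense()["wrist_torque"])'; }
python3 -m crank '[[0,0,-0.001,0,0,0,1],[0,0,-0.001,0,0,0,1]]';t; python3 -m crank '[[0,0,-0.001,0,0,0,1],[0,0,-0.001,0,0,0,1]]';t
```

```text
clock: 12.65
eef_pos: [544.4, 253.0, 241.9]
tcp_rot: [3.141, -0.004, 0.627]
contact_force: [9.5, -1.6, -2.1]
opening: 0.149
grasp_force: 59.4
[-0.27172565 -1.67711467 -0.06396718]
clock: 12.85
eef_pos: [544.4, 253.0, 242.0]
tcp_rot: [3.141, -0.003, 0.627]
contact_force: [12.1, 0.5, -9.3]
opening: 0.149
grasp_force: 59.3
[-0.09274771 -2.09462464 -0.06406702]
```

The thread holds: the tool pulls up 9 N while depth stays ≈21.8. One small nudge of 4°, neutralise the loads, then let go and look.

```bash
python3 -m crank '[[0.0006,0.0004,0.001,0,0,0.07,1],[0.0008,0.0005,0.001,0,0,0.07,1]]'
python3 -m crank '[[0,0,0,0,0,0,0.5],[0,0,0,0,0,0,0.5],[0,0,0,0,0,0,0.5],[0,0,0,0,0,0,0.5]]'
python3 -m crank '[[0,0,-0.03,0,0,0,0.5],[0,0,-0.07,0,0,0,0.5],[0,0,-0.12,0,0,0,0.5],[0,0,-0.16,0,0,0,0.5],[0,0,-0.16,0,0,0,0.5]]'
python3 -m crank '[[-0.05,0.0,0,0,0,0,0.5],[-0.1,0.02,0,0,0,0,0.5],[-0.14,0.05,0,0,0,0,0.5],[-0.17,0.08,0,0,0,0,0.5],[-0.2,0.12,0,0,0,0,0.5]]'
python3 -m crank '[[0,0.04,0,0,0,0,0.5],[0,0.08,0,0,0,0,0.5],[0,0.12,0,0,0,0,0.5],[0,0.16,0,0,0,0,0.5],[0,0.16,0,0,0,0,0.5]]'
python3 - <<'E'
from h import *
T=cams.grab_frame("top");S=cams.grab_frame("side")
a=crop(T,171,206,25,8);b=crop(S,234,240,25,8)
q=np.linspace(0,6.28,60)
for f,im,o in((T,a,(146,181)),(S,b,(209,215))):
  for z in(194,219):
    p=np.array([((proj(f,(542.5+30.5*np.cos(k),252.8+30.5*np.sin(k),z))-o)+.5)*8-.5 for k in q]);cv2.polylines(im,[p.round().astype(np.int32)],True,(0,0,255),1)
t=cv2.resize(T["image"][:,:,::-1],(400,300));s=cv2.resize(S["image"][:,:,::-1],(400,300))
cv2.imwrite("pics/z.png",np.vstack([np.hstack([a,b])[50:350],np.hstack([t,s])]))
E
```

```text
clock: 13.05
eef_pos: [544.6, 252.9, 241.7]
tcp_rot: [3.141, -0.002, 0.555]
contact_force: [6.5, -2.2, -0.2]
opening: 0.152
grasp_force: 60.5
clock: 13.45
eef_pos: [543.5, 253.0, 241.7]
tcp_rot: [-3.141, -0.0, 0.555]
contact_force: [-0.5, 0.0, 0.8]
opening: 0.495
grasp_force: 0.0
clock: 13.95
eef_pos: [545.6, 253.8, 408.6]
tcp_rot: [3.141, -0.011, 0.555]
contact_force: [0.7, -0.1, 0.0]
opening: 0.5
grasp_force: 0.0
clock: 14.45
eef_pos: [435.3, 44.5, 401.2]
tcp_rot: [-3.141, -0.001, 0.557]
contact_force: [2.0, -0.5, -0.5]
opening: 0.501
grasp_force: 0.0
clock: 14.95
eef_pos: [522.8, -93.9, 400.3]
tcp_rot: [-3.141, 0.0, 0.552]
contact_force: [0.3, 1.2, 0.2]
opening: 0.503
grasp_force: 0.0
```

View pics/z.png

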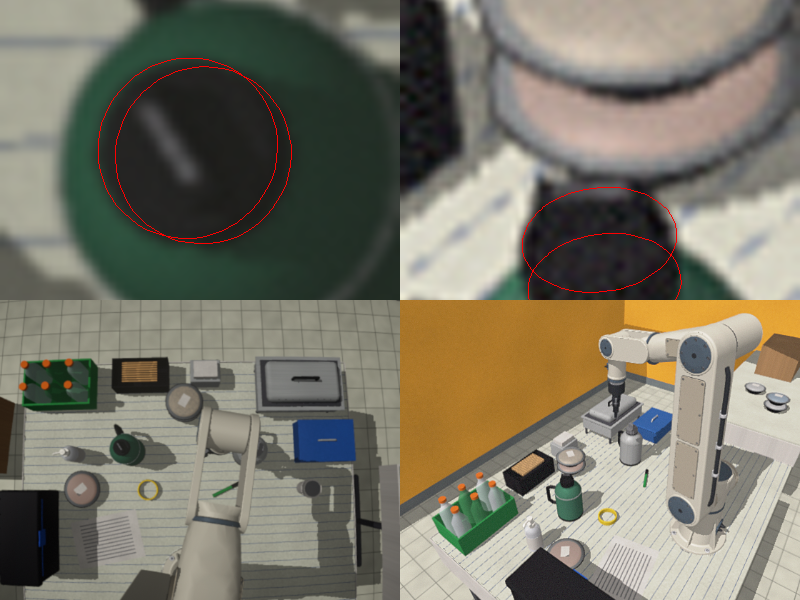

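The cap sits level on the neck and fills the projected outline for depth 22 in both crops, with the skirt centred near (195,150) and (602,240). The arm is clear and everything else is where it was.

```bash
python3 -c 'from rig import sign_off;print(sign_off())'
```

```text
the job is handed in; nothing more can be done
None
```

The green jug is closed: after the backward turn to the drop, the cap was screwed home to about 22 mm depth (estimated from arm height and turn angle; the thread held a 9 N pull), then released and handed in with the bystanders looking unmoved in the last pictures.

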